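# Unlock and open the thermostat control box

### The arm

A 7-joint arm with a two-finger parallel gripper is mounted at the origin on the work surface. World frame = base frame: x ahead of the robot, y to its left, z up, the work surface at z = 0. Lengths are in mm, angles in rad, forces in N, time in s.
With the tool pointing down it reaches from about 425 to 875 mm from the base axis. Payload 4.7 kg.
Tool frame: the origin (TCP) lies at the very end of the fingers, on their centre line; the grasp point (between the pads) lies 19 mm behind it; z points along the fingers, y is the line along which they close (so a half turn about z gives the same grasp; the last joint's range is limited). The gripper opens to 85 mm and grips with 20 to 120 N. Pads are 22 mm wide; open, the fingers measure 114 mm over their backs; the gripper's body (76 mm by 85 mm) begins 54 mm behind the grasp point. The pads swing forward as they close: fully open they stand 13 mm farther back than shut.
Start: joints at [1.137, 0.321, -0.07, 1.45, 0.023, 1.371, -0.057], TCP at [281.423, -585.94, 231.349] pointing down, gripper open.
Joint ranges: [-2.86, 2.86], [-0.3, 2.09], [-1.38, 1.24], [0.06, 2.45], [-1.56, 4.7], [0.09, 2.05], [-2.69, 2.69]. Speed limits (rad/s): [2.57, 2.57, 3.14, 3.14, 3.14, 3.14, 3.14].

### API

Orientations are given as a 3x3 rotation matrix whose columns are the frame's x, y, z axes.
In Python, from bench import monitor, cams, manip gives the robot as it stands. The module is installed in compiled form; this text tells all that it offers.
- The arm moves only by the tool move_arm, never from a script. Its argument "commands" is a list that holds one entry, the list of rows, each a list of 7 numbers: the shift along the tool's x, y, z in m, then the turn, a rotation vector about the tool's x, y, z in rad, then the opening, from 0 (shut) to 1 (fully open). A call has 1 to 12 rows; each row shifts and turns the commanded pose from where the row before left it, along the tool's axes as they then stand; what a row does not reach is not made up. A row lasts 1/12 s, in which the tool goes at most 41.7 mm and 7.16 degrees, less where a joint would pass 70% of its speed; a pose out of reach is approached as far as the arm can. A call with a gripper value outside its range is refused whole. The fingers move at their own pace and stop on an object; the grip force is fixed at half the most. Time passes only in rows, so rows that do not move let the fingers close. It gives the time, the measured TCP pose, the force, the opening and the grip force at its end, in the units of the state.
- monitor.observe(): the state, without advancing time (a new reading comes with each control period).
- cams.read_camera(name): name is "scene" or "top" or "wrist"; returns a dict with "frame" (400x640x3 uint8, red, green, blue), "depth" (400x640 float32, mm along the optical axis (not along the pixel's ray), 0 where there is no reading), "fx", "fy", "cx", "cy" (pixels), "k1" (the pictures are not rectified: a ray, as slopes to the right and down, at radius r is drawn at 1 + k1 r^2 times it, then the intrinsics apply), "position" and "rotation" of the camera in the world; the wrist camera has in their place "T_tool_cam" (4x4, takes a point from camera to tool coordinates, whose origin is the TCP and whose axes are the flange's). Camera axes: x right, y up, looking along -z (the intrinsics and any distortion apply to the point x, -y, -z); pixel columns grow to the right and rows downward; lengths in mm; the calibration is good to about 2 mm. A picture is of the moment at which its call begins: read the wrist's pose just before it.
- manip.finish_job(): hands the job in; it is judged then, once.
The state is a dict: "time_s": time; "joints": joint angles; "qd": joint speeds; "effort": joint torques, N m; "position": TCP position; "tool_rot": TCP orientation; "ft_force": force on the tool from outside, world axes, zero at the start; "torque": the same for the moment, N m; "gripper_width": finger opening in mm; "gripper_force": force on a finger pad.
Only numpy, scipy, OpenCV 4.12 (cv2) and the standard library are available. Lean on these libraries where they do the work, as an engineer would, in place of code of your own. Each camera call takes 0.05 s, during which the arm holds its last target. There are 200 camera calls.

### The job

Open the grey thermostat box: swing the red keeper fully aside, then draw the steel bolt that it was blocking fully back, then lift the cover until it stands upright or leans slightly back, and let go. Raise the cover steadily without flinging it, and leave everything else on the bench where it is.

Things in the scene. Friction and masses are not known exactly. Their poses are not given: they have to be found in the camera images.
- control_box: Grey plastic housing, 120 (x) x 220 (y) x 72 mm, fixed to the bench. Origin under the middle of the housing, on the bench; its x axis points from the front (handle and latch side, nearest the robot) to the hinge side, z up. On its front right (x -113 to -61, y -230 to -80 mm) is a dark latch deck whose top is 81 mm high, carrying the bolt and the keeper. The closed cover's top is 80 mm high (a white dial disc on it rises 7 mm more).
- keeper (a joint): Angle (rad) of the red keeper, a flat arm 68 x 16 x 12 mm (83 to 95 mm above the bench) turning about a vertical pin. Near 0 it points along the box's +y with its end against the bolt's rear end and blocks it; it turns clockwise seen from above, to 1.57 (stop), where it points along the box's +x, fully aside. Stays where it is left; about 2.5 N at the post moves it.
- keeper_post (a point): Centre of the upright red round post on the keeper: 18 mm diameter, 95 to 131 mm above the bench (this point at 113 mm), 50 mm from the keeper's pin. Moves with the keeper.
- keeper_pivot (a point): On the keeper's vertical pin axis, at the same height as keeper_post (113 mm). Fixed to the box.
- bolt (a joint): Travel (m) of the steel bolt, a bar 90 x 20 x 12 mm lying along the box's y (83 to 95 mm above the bench). 0: shot, its tip covers the cover's front tongue by 30 mm and holds the cover down. It slides along the box's -y to 0.045 (stop), fully drawn. Stays where it is left; about 3 N moves it.
- bolt_fin (a point): Centre of the black upright fin on the bolt: 16 (box x) x 30 (box y) mm, 95 to 129 mm above the bench (this point at 112 mm). Moves with the bolt.
- cover (a joint): Opening angle (rad) of the cover: 0 closed, 1.57 upright, 1.75 stop, leaning back. Stiff hinge: it stays at any angle; 3 to 5 N at the handle lifts it.
- cover_handle (a point): Middle of the cross bar of the cover's steel wire handle. The bar is 10 mm thick, 90 mm long along the box's y, 45 mm out from the cover's front edge in the cover's plane (free gap of about 40 mm behind it and nothing under it but the bench), 76 mm above the bench when closed; 165 mm from the hinge axis. Moves with the cover.
- cover_hinge (a point): Point on the cover's hinge axis (which runs along the box's y), 76 mm above the bench, level along the axis with the middle of the handle.
- insulator: Bystander, to be left alone: a white ribbed ceramic insulator, 80 mm tall, 60 mm wide, standing on the bench. Origin at its underside, z up.
- tap_handle: Bystander, to be left alone: a chrome cross-shaped tap handle, 90 mm across, 50 mm tall. Origin at its underside, z up.
- radiator_key: Bystander, to be left alone: a brass-coloured T-shaped radiator key, about 105 mm long, lying flat. Origin at its underside, z up.
- junction_plate: Bystander, to be left alone: a white square plastic junction plate, 85 x 85 x 16 mm. Origin at its underside, z up.
- switch_block: Bystander, to be left alone: an orange extension block with three toggle switches, 130 x 55 x 50 mm. Origin at its underside, z up.
- screwdriver: Bystander, to be left alone: a screwdriver lying behind the box. Origin at its underside, z up.
- screw_jar: Bystander, to be left alone: a glass jar, 70 mm wide, 90 mm tall. Origin at its underside, z up.

How it is judged (in metres and radians):
On the way, in this order (a step that is already met when the one before it is completed fails the run):
1. the keeper is swung aside while the bolt is still shot (value of joint keeper above 1.1 rad and value of joint bolt below 0.01 m and value of joint cover below 0.1 rad), for 0.2 s.
2. the bolt is drawn back while the cover is still shut (value of joint bolt above 0.036 m and value of joint cover below 0.1 rad), for 0.2 s.
3. the cover stands open (value of joint cover above 1.35 rad), for 0.2 s.
At the end, for the whole second after the job is handed in: The cover stands open at 1.35 rad (77 degrees) or more and is at rest, with the keeper still aside (1.1 rad or more) and the bolt still drawn (36 mm or more) (value of joint keeper above 1.1 rad and value of joint bolt above 0.036 m and value of joint cover above 1.35 rad and velocity of joint cover between -0.1 and 0.1 rad/s); the robot touches nothing.
It fails at once if the cover is flung or slammed (faster than 2.5 rad/s) (velocity of joint cover above 2.5 rad/s or velocity of joint cover below -2.5 rad/s).
It fails at once if another thing on the bench is shifted by more than 30 mm (distance of any of insulator, tap_handle, radiator_key, junction_plate, switch_block, screwdriver, screw_jar from where it was at the start of the episode above 0.03 m).
It fails at once if the ceramic insulator is tipped over (angle between insulator's own z axis and vertical above 0.5 rad).
It also fails if it takes over 61 s, if anything falls off the work surface, if the arm or the gripper's body presses on something with over 40 N, if the wrist force passes 120 N, or if a joint passes its speed limit or range.

## Working session

There is one attempt and no reset: what is moved stays moved. The work goes in short steps, Python scripts to look and compute and a tool call to move; the robot and the scene stay as the last step left them, time stands still between calls to the robot, and variables do not carry over. Pictures are saved under pics/ and viewed, at most 10 in all, crops included, and the job is handed in when it is done.

Besides the shell and the picture viewer there is one more tool, called as name([rows], argument=value, ...), one row to a line, values as JSON. move_arm: Moves the arm, as the interface text tells. Its arguments: {"type":"object","properties":{"commands":{"type":"array"}},"required":["commands"]}

```bash
mkdir -p pics
cat > h.py <<'E'
import numpy as np, cv2
from bench import monitor, cams, manip
def save(name,cam):
    s=monitor.observe(); c=cams.read_camera(cam); c['s']=s
    cv2.imwrite(f'pics/{name}.png',c['frame'][:,:,::-1]); np.save(f'pics/{name}.npy',c,allow_pickle=True); return c
def load(name): return np.load(f'pics/{name}.npy',allow_pickle=True).item()
def px(c,u,v,z=None):
    """world point of pixel, by depth or on plane world z"""
    K=np.array([[c['fx'],0,c['cx']],[0,c['fy'],c['cy']],[0,0,1.]])
    a=cv2.undistortPoints(np.array([[[u,v]]],float),K,np.array([c['k1'],0,0,0.]))[0,0]
    if 'position' in c: R=np.array(c['rotation']);p=np.array(c['position'])
    else:
        T=np.array(c['T_tool_cam']);Rt=np.array(c['s']['tool_rot']);R=Rt@T[:3,:3];p=Rt@T[:3,3]+np.array(c['s']['position'])
    d=R@np.array([a[0],-a[1],-1])
    if z is None:
        return p+d*float(c['depth'][int(round(v)),int(round(u))])
    return p+d*(z-p[2])/d[2]
E
python3 - <<'E'
from h import *
c=save('top','top'); save('scene','scene')
print(c['position'],c['k1'],c['fx']); print(monitor.observe()['tool_rot'])
E
```

```text
[ 367.63508236  -60.24124067 1131.62646203] 0.038901911186803216 449.0309521154971
[[ 9.01391540e-01  4.33004210e-01 -8.03347128e-04]
 [ 4.33004949e-01 -9.01390283e-01  1.50730912e-03]
 [-7.14580994e-05 -1.70652897e-03 -9.99998541e-01]]
```

View pics/top.png

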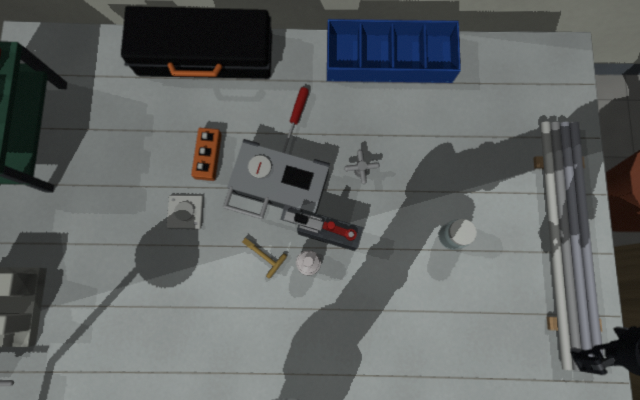

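View pics/scene.png

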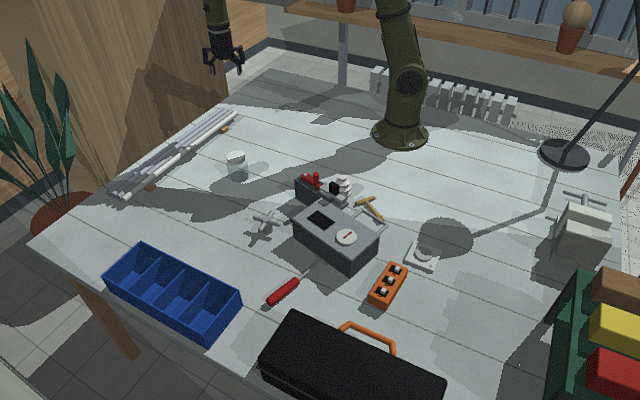

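The top view shows the box near (280,178), deck with red keeper near (340,232), the fin near (301,217), the handle around (247,207), and the insulator at (307,263) in front of the deck. I'll enlarge it.

Run:
```python
from h import *
c=load('top'); f=c['frame'][130:290,210:380,::-1]
cv2.imwrite('pics/crop.png',cv2.resize(f,None,fx=4.5,fy=3.75 and 3.7,interpolation=cv2.INTER_CUBIC))
```

```text
(no output)
```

View pics/crop.png

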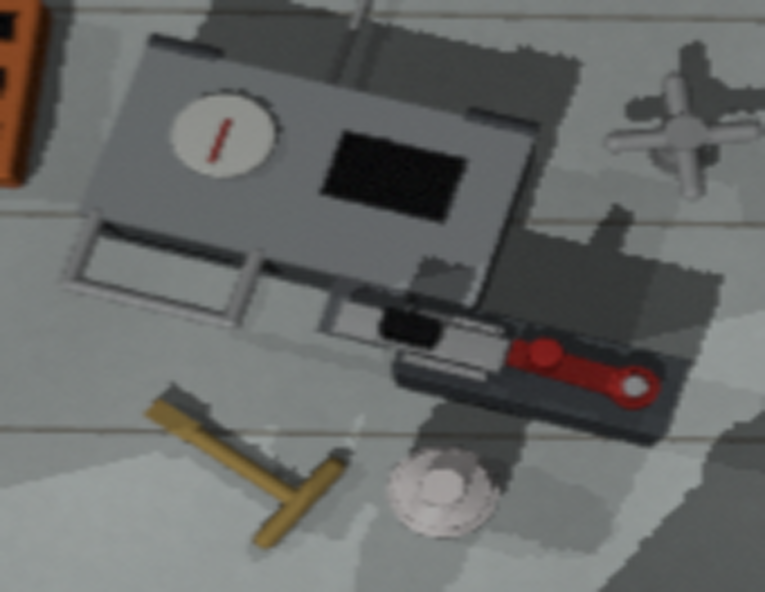

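Run:
```python
from h import *
c=load('top')
for n,u,v,z in [('hl',70,283,81),('hr',238,322,81),('post',546,352,131),('piv',635,386,95),('fin',411,325,129),('ins',442,487,80),('FR',480,303,80),('FL',85,208,80),('BR',537,130,80),('BL',150,45,80),('keytip',335,460,10),('tap',685,135,50)]:
    U,V=u/4.5+210,v/3.7+130
    print(n,px(c,U,V,z).round(),px(c,U,V).round())
```

```text
hl [556. 154.  81.] [556. 154.  81.]
hr [532.  64.  81.] [533.  65.  76.]
post [509. -96. 131.] [509. -96. 132.]
piv [ 493. -143.   95.] [ 492. -143.  102.]
fin [524. -28. 129.] [525. -28. 127.]
ins [430. -45.  80.] [430. -45.  80.]
FR [547. -62.  80.] [560. -63.   1.]
FL [606. 149.  80.] [606. 150.  77.]
BR [663. -91.  80.] [663. -91.  78.]
BL [716. 120.  80.] [716. 119.  83.]
keytip [451.  15.  10.] [450.  15.  13.]
tap [ 669. -174.   50.] [ 669. -174.   50.]
```

move_arm([
  [[0,0,0,0,0,-0.122,1],[0,0,0,0,0,-0.122,1],[0,0,0,0,0,-0.122,0.35],[0,0,0,0,0,-0.122,0.35],[0,0,0,0,0,-0.122,0.35],[0,0,0,0,0,-0.122,0.35],[0,0,0,0,0,-0.122,0.35],[0.035,0.006,0,0,0,0,0.35],[0.035,0.006,0,0,0,0,0.35],[0.035,0.006,0,0,0,0,0.35],[0.035,0.006,0,0,0,0,0.35],[0.035,0.006,0,0,0,0,0.35]],
])

```text
time_s: 1.1
position: [357.1, -423.4, 230.8]
tool_rot: [[0.266, 0.964, -0.001], [0.964, -0.266, 0.001], [0.0, -0.001, -1.0]]
ft_force: [0.9, -0.2, 0.3]
gripper_width: 30.1
gripper_force: 0.0
```

move_arm([
  [[0.036,0.006,0.002,0,0,0,0.35],[0.036,0.006,0.002,0,0,0,0.35],[0.036,0.006,0.002,0,0,0,0.35],[0.036,0.006,0.002,0,0,0,0.35],[0.036,0.006,0.002,0,0,0,0.35],[0.036,0.006,0.002,0,0,0,0.35],[0.036,0.006,0.002,0,0,0,0.35],[0.036,0.006,0.002,0,0,0,0.35],[0.036,0.006,0.002,0,0,0,0.35],[0.034,0.005,0.002,0,0,0,0.35],[0,0,0,0,0,0,0.35],[0,0,0,0,0,0,0.35]],
])

```text
time_s: 2.1
position: [509.1, -93.2, 210.9]
tool_rot: [[0.261, 0.965, -0.001], [0.965, -0.261, 0.001], [0.0, -0.001, -1.0]]
ft_force: [0.5, -0.1, 0.5]
gripper_width: 29.9
gripper_force: 0.0
```

Run:
```python
from h import *
c=save('w1','wrist'); s=c['s']
print(s['time_s'],s['position'],s['gripper_width'],s['joints']);print(np.round(s['tool_rot'],3))
```

```text
2.1 [509.12377163 -93.23013027 210.92828699] 29.923410777424383 [ 0.70746728  0.08530142 -0.6038798   1.7858063   0.04991809  1.28659667
 -0.17250844]
[[ 0.261  0.965 -0.001]
 [ 0.965 -0.261  0.001]
 [ 0.    -0.001 -1.   ]]
```

View pics/w1.png

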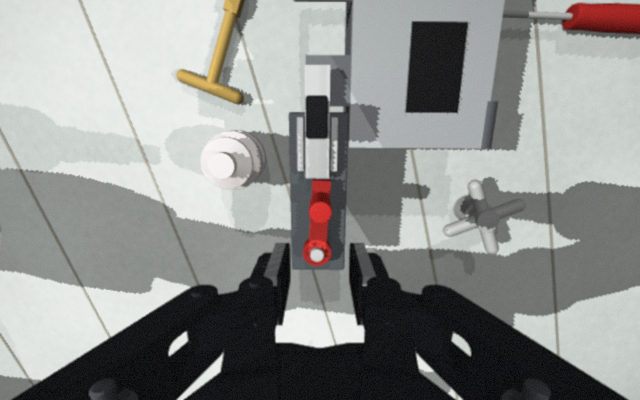

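The wrist view shows the post top at (320,211), pin at (317,254), and fin top around (317,104), aligned with the tool axes.

Run:
```python
from h import *
c=load('w1')
p=np.array(c['s']['position']);R=np.array(c['s']['tool_rot'])
for n,u,v,z in [('post',320,211,131),('piv',317,254,97),('finTop a',316,97,129),('fin b',316,137,95),('FR',350,148,80),('edge far',353,10,80)]:
    w=px(c,u,v,z); print(n,w.round(),px(c,u,v).round(),'tool',(R.T@(w-p)).round())
```

```text
post [510. -92. 131.] [510. -92. 130.] tool [ 2.  1. 80.]
piv [ 494. -141.   97.] [ 495. -139.  100.] tool [-50.  -2. 114.]
finTop a [529. -11. 129.] [529. -11. 128.] tool [84. -2. 82.]
fin b [521. -39.  95.] [522. -38. 128.] tool [ 55.  -2. 116.]
FR [547. -57.  80.] [553. -66.   1.] tool [ 45.  28. 131.]
edge far [575.  48.  80.] [575.  47.  82.] tool [153.  27. 131.]
```

move_arm([
  [[0.002,0.001,0.02,0,0,0,0.35],[0,0,0.02,0,0,0,0.35],[0,0,0.02,0,0,0,0.35],[0,0,0.02,0,0,0,0.35],[0,0,0.015,0,0,0,0.35],[0,0,0.015,0,0,0,0.35],[0,0,0,0,0,0,0.35],[0,0,0,0,0,0,0.35]],
])

```text
time_s: 2.82
position: [509.3, -95.7, 100.7]
tool_rot: [[0.268, 0.963, -0.002], [0.963, -0.268, -0.0], [-0.001, -0.002, -1.0]]
ft_force: [0.5, 0.4, -0.5]
gripper_width: 29.9
gripper_force: 0.0
```

move_arm([
  [[-0.0003,0.005,0,0,0,0.1,0.35],[-0.0003,0.005,0,0,0,0.1,0.35],[-0.0003,0.005,0,0,0,0.1,0.35],[-0.0003,0.005,0,0,0,0.1,0.35],[-0.0003,0.005,0,0,0,0.1,0.35],[-0.0003,0.005,0,0,0,0.1,0.35],[-0.0003,0.005,0,0,0,0.1,0.35],[-0.0003,0.005,0,0,0,0.1,0.35],[0,0,0,0,0,0,0.35]],
])

```text
time_s: 3.57
position: [540.9, -120.1, 102.3]
tool_rot: [[0.879, 0.477, 0.001], [0.477, -0.879, -0.001], [0.0, 0.001, -1.0]]
ft_force: [0.8, -0.3, 0.2]
gripper_width: 30.0
gripper_force: 0.0
```

move_arm([
  [[-0.0003,0.005,0,0,0,0.1,0.35],[-0.0003,0.005,0,0,0,0.1,0.35],[-0.0003,0.005,0,0,0,0.1,0.35],[-0.0003,0.005,0,0,0,0.1,0.35],[-0.0003,0.005,0,0,0,0.1,0.35],[-0.0003,0.005,0,0,0,0.1,0.35],[-0.0003,0.005,0,0,0,0.1,0.35],[-0.0003,0.005,0,0,0,0.1,0.35],[0,0,0,0,0,0,0.35],[0,0,0,0,0,0,0.35]],
])

```text
time_s: 4.4
position: [544.8, -158.1, 102.2]
tool_rot: [[0.957, -0.29, 0.002], [-0.29, -0.957, -0.001], [0.002, 0.001, -1.0]]
ft_force: [0.1, -0.7, 0.0]
gripper_width: 30.0
gripper_force: 0.0
```

move_arm([
  [[0,0.003,0,0,0,0,0.35],[0,0.001,0,0,0,0,0.35],[0,-0.003,-0.01,0,0,0,0.35],[0,0,-0.02,0,0,0,0.35],[0,0,-0.03,0,0,0,0.35],[0,0,-0.03,0,0,0,0.45],[0,0,-0.02,0,0,0,0.55],[0,0,0,0,0,0,0.55],[0,0,0,0,0,0,0.55]],
])

```text
time_s: 5.15
position: [544.6, -159.0, 213.3]
tool_rot: [[0.956, -0.293, 0.003], [-0.293, -0.956, -0.002], [0.003, 0.001, -1.0]]
ft_force: [-0.2, -0.4, 0.1]
gripper_width: 46.9
gripper_force: 0.0
```

Run:
```python
from h import *
c=save('w2','wrist'); s=c['s']
print(s['time_s'],s['position'],s['gripper_width'],s['joints'])
```

```text
5.15 [ 544.62242371 -158.96681828  213.28104505] 46.86186595979104 [ 0.56075091  0.17281507 -0.36261424  1.67876335  0.0647869   1.2986417
 -1.68262619]
```

View pics/w2.png

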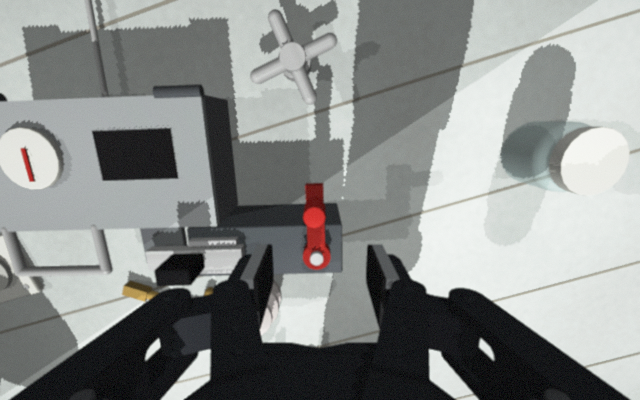

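Keeper is fully aside (post at (315,216) straight above the pin (316,259)). Next I cage the fin and drag it.

move_arm([
  [[0,0,0,0,0,-0.024,0.55],[-0.009,-0.02,0,0,0,0,0.55],[-0.009,-0.02,0,0,0,0,0.55],[-0.009,-0.02,0,0,0,0,0.55],[-0.009,-0.02,0,0,0,0,0.55],[-0.009,-0.02,0,0,0,0,0.55],[-0.009,-0.022,0,0,0,0,0.55],[0,0,0.02,0,0,0,0.55],[0,0,0.02,0,0,0,0.55],[0,0,0,0,0,0,0.55],[0,0,0,0,0,0,0.55]],
])

```text
time_s: 6.12
position: [523.5, -26.5, 169.5]
tool_rot: [[0.963, -0.27, -0.005], [-0.27, -0.963, 0.0], [-0.005, 0.001, -1.0]]
ft_force: [-0.0, -0.3, 0.7]
gripper_width: 47.3
gripper_force: 0.0
```

Run:
```python
from h import *
c=save('w3','wrist'); s=c['s']
print(s['time_s'],s['position'],s['gripper_width'])
p=np.array(s['position']);R=np.array(s['tool_rot']); print(R.round(3))
f=c['frame'][150:400,160:480,::-1]; cv2.imwrite('pics/w3c.png',cv2.resize(f,None,fx=2.4,fy=2.4))
c2=load('w1')
for v in (88,92,96,100,108,116,120,124,128,132,136,140): print(v,px(c2,317,v).round())
```

```text
6.1167 [523.47663825 -26.52874563 169.51520803] 47.320150446554116
[[ 0.963 -0.27  -0.005]
 [-0.27  -0.963  0.   ]
 [-0.005  0.001 -1.   ]]
88 [532.  -3.  96.]
92 [531.  -6.  95.]
96 [530. -11. 127.]
100 [529. -14. 129.]
108 [528. -19. 129.]
116 [526. -24. 128.]
120 [526. -27. 129.]
124 [525. -29. 130.]
128 [524. -32. 129.]
132 [524. -35. 129.]
136 [523. -37. 128.]
140 [521. -42.  94.]
```

View pics/w3c.png

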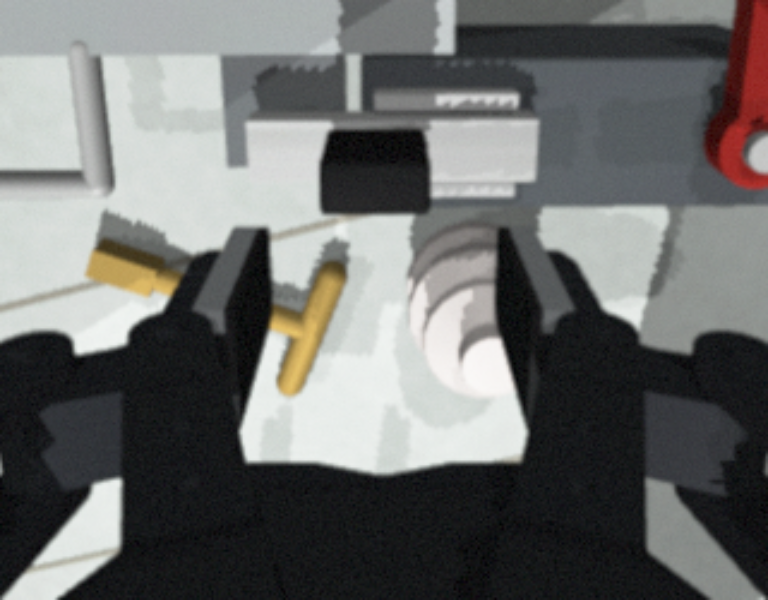

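The fin (crop 375,175) is centred between the fingers laterally, and the bolt's end is clear of the keeper. Descend and drag.

move_arm([
  [[0.002,-0.002,0.014,0,0,0,0.55],[0,0,0.014,0,0,0,0.55],[0,0,0.014,0,0,0,0.55],[0,0,0.014,0,0,0,0.55],[0,0,0.012,0,0,0,0.55],[0,0,0,0,0,0,0.55]],
])

```text
time_s: 6.67
position: [526.4, -25.3, 101.7]
tool_rot: [[0.963, -0.271, -0.003], [-0.271, -0.963, 0.0], [-0.003, 0.001, -1.0]]
ft_force: [-0.9, 0.2, 0.3]
gripper_width: 47.0
gripper_force: 0.0
```

move_arm([
  [[0,0.006,0,0,0,0,0.55],[0,0.006,0,0,0,0,0.55],[0,0.006,0,0,0,0,0.55],[0,0.006,0,0,0,0,0.55],[0,0.006,0,0,0,0,0.55],[0,0.006,0,0,0,0,0.55],[0,0.006,0,0,0,0,0.55],[0,0.005,0,0,0,0,0.55],[0,0.004,0,0,0,0,0.55],[0,0.003,0,0,0,0,0.55],[0,0.002,0,0,0,0,0.55],[0,0,0,0,0,0,0.55]],
])

```text
time_s: 7.67
position: [513.3, -77.1, 103.5]
tool_rot: [[0.963, -0.27, 0.002], [-0.27, -0.963, 0.003], [0.001, -0.003, -1.0]]
ft_force: [3.6, 6.0, 0.3]
gripper_width: 47.2
gripper_force: 3.2
```

move_arm([
  [[0,-0.006,0,0,0,0,0.55],[0,0,-0.02,0,0,0,0.55],[0,0,-0.03,0,0,0,0.55],[0,0,-0.03,0,0,-0.1,0.55],[0,0,-0.02,0,0,-0.12,0.55],[0,0,0,0,0,-0.12,0.55],[0,0,0,0,0,-0.12,0.55],[0,0,0,0,0,-0.12,0.55],[0,0,0,0,0,-0.12,0.55],[0,0,0,0,0,-0.12,0.55],[0,0,0,0,0,-0.12,0.4],[0,0,0,0,0,-0.12,0.4]],
])

```text
time_s: 8.67
position: [513.0, -74.1, 202.6]
tool_rot: [[0.703, 0.711, -0.003], [0.711, -0.703, -0.001], [-0.003, -0.001, -1.0]]
ft_force: [0.2, 0.7, 0.2]
gripper_width: 33.9
gripper_force: 0.0
```

move_arm([
  [[0,0,0,0,0,-0.12,0.4],[0,0,0,0,0,-0.12,0.4],[0,0,0,0,0,-0.12,0.4],[0,0,0,0,0,-0.12,0.4],[0,0,0,0,0,-0.025,0.4],[0.025,-0.004,0,0,0,0,0.4],[0.025,-0.004,0,0,0,0,0.4],[0.025,-0.004,0,0,0,0,0.4],[0.025,-0.004,0,0,0,0,0.4],[0.025,-0.002,0,0,0,0,0.4],[0.025,0,0,0,0,0,0.4],[0,0,0,0,0,0,0.4]],
])

```text
time_s: 9.67
position: [538.0, 81.7, 203.2]
tool_rot: [[0.272, 0.962, -0.0], [0.962, -0.272, 0.002], [0.002, -0.001, -1.0]]
ft_force: [-0.9, 0.3, 0.1]
gripper_width: 34.6
gripper_force: 0.0
```

Run:
```python
from h import *
c=save('w4','wrist'); s=c['s']
print(s['time_s'],s['position'],s['gripper_width'],s['joints']);print(np.round(s['tool_rot'],3))
```

```text
9.6667 [537.98720112  81.67385628 203.21147832] 34.560442429183524 [ 0.37752131  0.15682982 -0.62931447  1.73639905  0.09367174  1.27869821
 -0.5482579 ]
[[ 0.272  0.962 -0.   ]
 [ 0.962 -0.272  0.002]
 [ 0.002 -0.001 -1.   ]]
```

View pics/w4.png

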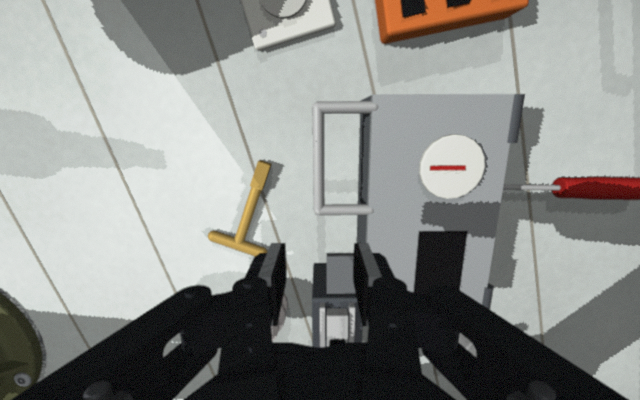

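The bar runs from (319,106) to (319,210) in the wrist view, with the bolt tip (below row 300) clear of the tongue.

Run:
```python
from h import *
c=load('w4')
p=np.array(c['s']['position']);R=np.array(c['s']['tool_rot'])
for n,u,v,z in [('l',319,106,81),('r',319,210,81),('mid',319,158,81),('hinge?',524,95,80),('FL',371,95,80),('near edge',370,215,80)]:
    w=px(c,u,v,z); print(n,w.round(),px(c,u,v).round(),'tool',(R.T@(w-p)).round())
```

```text
l [560. 159.  81.] [560. 159.  81.] tool [ 80.   0. 122.]
r [535.  72.  81.] [535.  72.  81.] tool [-10.   0. 122.]
mid [548. 117.  81.] [548. 117.  80.] tool [ 37.   0. 122.]
hinge? [726. 121.  80.] [725. 121.  81.] tool [ 89. 170. 123.]
FL [604. 155.  80.] [605. 156.  73.] tool [ 89.  43. 123.]
near edge [579.  55.  80.] [579.  55.  80.] tool [-15.  47. 123.]
```

move_arm([
  [[0.018,0,0.01,0,0,0,0.4],[0.018,0,0.02,0,0,0,0.4],[0,0,0.02,0,0,0,0.4],[0,0,0.02,0,0,0,0.4],[0,0,0.02,0,0,0,0.4],[0,0,0.02,0,0,0,0.4],[0,0,0.018,0,0,0,0.4],[0,0,0.018,0,0,0,0.4],[0,0,0,0,0,0,0.4]],
])

```text
time_s: 10.47
position: [545.0, 107.9, 53.3]
tool_rot: [[0.279, 0.96, -0.008], [0.96, -0.279, -0.003], [-0.005, -0.007, -1.0]]
ft_force: [-1.0, -0.8, -1.0]
gripper_width: 34.2
gripper_force: 0.0
```

move_arm([
  [[0,0,0,0,0,0,0.3],[0,0,0,0,0,0,0.2],[0,0,0,0,0,0,0.15],[0,0,0,0,0,0,0.05],[0,0,0,0,0,0,0.0],[0,0,0,0,0,0,0],[0,0,0,0,0,0,0]],
])

```text
time_s: 11.05
position: [545.3, 111.0, 58.0]
tool_rot: [[0.276, 0.961, -0.005], [0.961, -0.276, -0.001], [-0.003, -0.005, -1.0]]
ft_force: [-8.8, 0.2, 3.2]
gripper_width: 7.5
gripper_force: 58.5
```

move_arm([
  [[0,0,-0.0033,0,0,0,0],[0,0.0003,-0.0066,0,0,0,0],[0,0.0009,-0.0099,0,0,0,0],[0,0.0015,-0.0098,0,0,0,0],[0,0.002,-0.0097,0,0,0,0],[0,0.0027,-0.0095,0,0,0,0],[0,0,0,0,0,0,0],[0,0,0,0,0,0,0]],
])

```text
time_s: 11.72
position: [552.1, 109.1, 107.3]
tool_rot: [[0.276, 0.961, -0.006], [0.961, -0.276, -0.001], [-0.003, -0.006, -1.0]]
ft_force: [-10.7, 0.9, 4.1]
gripper_width: 7.9
gripper_force: 59.2
```

Run:
```python
from h import *
c=save('s5','scene'); f=c['frame'][150:310,220:420,::-1]; cv2.imwrite('pics/s5c.png',cv2.resize(f,None,fx=3.5,fy=3.5))
```

```text
(no output)
```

View pics/s5c.png

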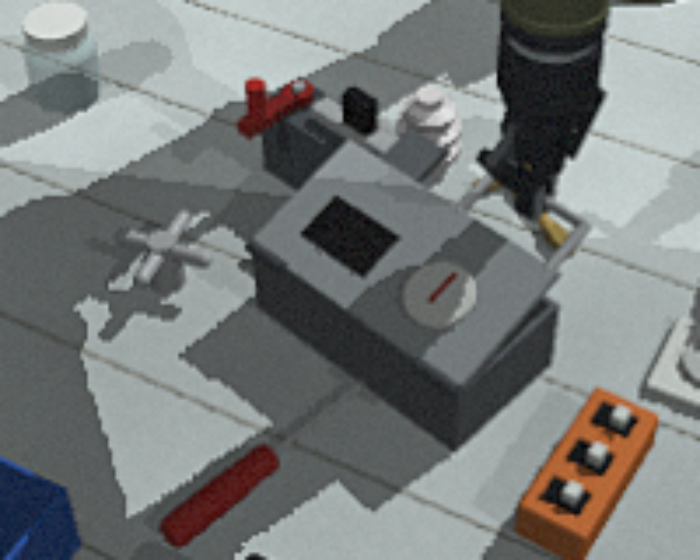

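The cover is rising with the bar in the grip, the bolt is drawn and the keeper aside. Continue the arc.

move_arm([
  [[0,0.0032,-0.0094,0,0,0,0],[0,0.0038,-0.0092,0,0,0,0],[0,0.0042,-0.0089,0,0,0,0],[0,0.0049,-0.0086,0,0,0,0],[0,0.0053,-0.0084,0,0,0,0],[0,0.0059,-0.008,0,0,0,0],[0,0.0063,-0.0076,0,0,0,0],[0,0.0067,-0.0072,0,0,0,0],[0,0.0072,-0.0068,0,0,0,0],[0,0.0075,-0.0065,0,0,0,0],[0,0.008,-0.0059,0,0,0,0],[0,0.0082,-0.0054,0,0,0,0]],
])

```text
time_s: 12.77
position: [620.1, 90.5, 202.1]
tool_rot: [[0.275, 0.962, -0.006], [0.962, -0.275, -0.0], [-0.002, -0.006, -1.0]]
ft_force: [-16.5, 0.2, 15.9]
gripper_width: 7.7
gripper_force: 59.1
```

move_arm([
  [[0,0.0082,-0.0059,0,0,0,0],[0,0.0084,-0.0054,0,0,0,0],[0,0.0088,-0.0048,0,0,0,0],[0,0.0093,-0.0037,0,0,0,0],[0,0.0095,-0.0028,0,0,0,0],[0,0.0097,-0.0021,0,0,0,0],[0,0.0098,-0.0016,0,0,0,0],[0,0.0098,-0.001,0,0,0,0],[0,0.0098,-0.0004,0,0,0,0],[0,0.008,0.0002,0,0,0,0],[0,0.005,0.0002,0,0,0,0],[0,0,0,0,0,0,0]],
])

```text
time_s: 13.77
position: [718.4, 63.2, 228.8]
tool_rot: [[0.276, 0.961, 0.006], [0.961, -0.276, 0.002], [0.004, 0.005, -1.0]]
ft_force: [0.7, 2.7, 3.8]
gripper_width: 7.4
gripper_force: 60.4
```

move_arm([
  [[0,0,0,0,0,0,0.1],[0,0,0,0,0,0,0.2],[0,0,0,0,0,0,0.3],[0,0,0,0,0,0,0.4],[0,0,0,0,0,0,0.4],[0,0,-0.005,0,0,0,0.4],[0,0,-0.01,0,0,0,0.4],[0,0,-0.02,0,0,0,0.4],[0,0,-0.025,0,0,0,0.4],[0,0,-0.02,0,0,0,0.4],[0,0,-0.01,0,0,0,0.4],[0,0,0,0,0,0,0.4]],
])

```text
time_s: 14.77
position: [717.3, 62.8, 319.3]
tool_rot: [[0.276, 0.961, 0.006], [0.961, -0.276, 0.001], [0.002, 0.005, -1.0]]
ft_force: [0.1, 0.3, 0.3]
gripper_width: 34.2
gripper_force: 0.0
```

Run:
```python
from h import *
c=save('s6','scene'); f=c['frame'][110:310,200:420,::-1]; cv2.imwrite('pics/s6c.png',cv2.resize(f,None,fx=2.9,fy=2.9)); print(c['s']['time_s'],c['s']['position'],c['s']['qd'])
```

```text
14.7667 [717.27067987  62.79555751 319.25795187] [ 0.00413035  0.02141086  0.00933763  0.06655154 -0.00010147 -0.03358131
 -0.00087891]
```

View pics/s6c.png

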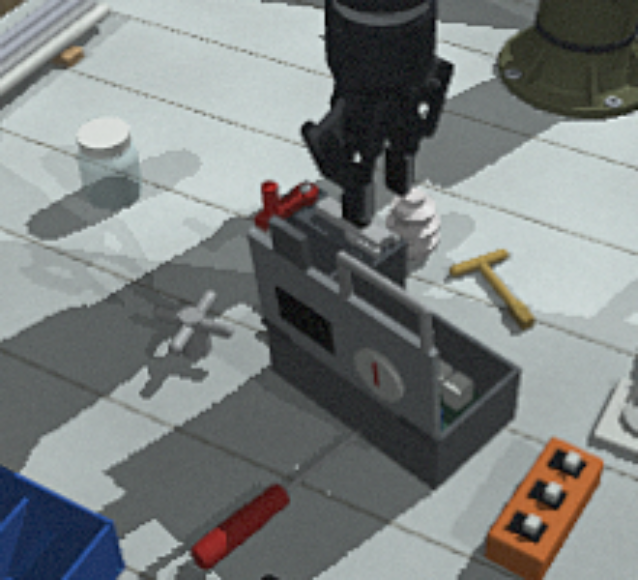

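The cover stands upright (handle bar at crop (385,290)) and the gripper is clear above it. The keeper is aside and the bystanders haven't moved.

```bash
python3 -c "
from bench import manip
print(manip.finish_job())"
```

```text
the job is handed in; nothing more can be done
None
```

I swung the keeper aside, drew the bolt, raised the cover to about 95° (slightly back), let go, and handed the job in at about 15 s. The last picture shows the cover standing and the gripper clear of it, but the hand-in returned no pass/fail result.

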